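# Reset the hotplate and press its control knob back on

### The arm

A 6-joint arm with a two-finger parallel gripper is mounted at the origin on a cart in front of the work surface, level with it; the furniture and walls round the work are solid. World frame = base frame: x ahead of the robot, y to its left, z up, the work surface at z = 0. Lengths are in mm, angles in rad, forces in N, time in s.
With the tool pointing down it reaches from about 350 to 975 mm from the base axis. Payload 7.1 kg.
Tool frame: the origin (TCP) lies at the very end of the fingers, on their centre line; the grasp point (between the pads) lies 19 mm behind it (ctrl.grip_depth is the distance from the TCP to the grasp point, in mm); x points along the fingers, z is the direction in which the jaws open and shut, and the axes are right-handed (so a half turn about x gives the same grasp; the last joint's range is limited). The gripper opens to 88 mm and grips with 3 to 60 N. Pads are 20 mm wide; open, the fingers measure 115 mm over their backs; the gripper's body (75 mm by 178 mm) begins 61 mm behind the grasp point.
Start: joints at [1.219, 0.423, 1.63, -0, 1.089, -0.019], TCP at [204.15, 590.701, 222.675] pointing down, gripper open.
Joint ranges: [-3, 3], [-0.9, 2.11], [0.09, 2.58], [-1.31, 4.45], [0.11, 2.69], [-2.54, 2.54]. Speed limits (rad/s): [2.39, 2.39, 3.01, 3.14, 3.14, 3.14].

### API

Orientations are given as a rotation vector (axis times angle).
In Python, from workcell import ctrl gives the robot as it stands. The module is installed in compiled form; this text tells all that it offers.
- The arm moves only by the tool send_rows, never from a script. Its argument "rows" is a list of rows, each a list of 4 numbers: the shift along the tool's x, y, z in mm, then the turn about the tool's x in rad. In form: [[x, y, z, turn], ...]. A call has 1 to 10 rows; each row shifts and turns the pose as measured when the row begins, along the tool's axes as they then stand; what a row does not reach is not made up. A row lasts 1/12 s, in which the tool goes at most 41.7 mm and 7.16 degrees, less where a joint would pass 70% of its speed; a pose out of reach is approached as far as the arm can. A call with a gripper value outside its range is refused whole. "fingers" is the opening, from 0 (shut) to 1 (fully open), set as the call begins (left out, the last holds). The fingers move at their own pace and stop on an object; the grip force is fixed at half the most. Time passes only in rows, so rows that do not move let the fingers close. It gives the time, the measured TCP pose, the force and the opening at its end, in the units of the state.
- ctrl.get_obs(): the state, without advancing time (a new reading comes with each control period).
- ctrl.get_image(name): name is "scene" or "top"; returns a dict with "img" (384x512x3 uint8, red, green, blue), "depth" (384x512 float32, mm along the optical axis (not along the pixel's ray), 0 where there is no reading), "mtx" (3x3 intrinsics, pixels), "world_from_camera" (4x4, takes a point from camera to world coordinates). Camera axes: x right, y down, z forward; pixel columns grow to the right and rows downward; lengths in mm; the calibration is good to about 2 mm. A picture is of the moment at which its call begins.
- ctrl.close_job(): hands the job in, once; it reports no verdict.
The state is a dict: "t": time; "qpos": joint angles; "qvel": joint speeds; "joint_torque": joint torques, N m; "ee_pos": TCP position; "orientation": TCP orientation; "ft_force": force on the tool from outside, world axes, zero at the start; "moment": the same for the moment, N m; "width": finger opening in mm.
Only numpy, scipy, OpenCV 4.12 (cv2) and the standard library are available. Lean on these libraries where they do the work, as an engineer would, in place of code of your own. Each camera call takes 0.05 s, during which the arm holds its last target.

### The job

The hotplate's overheat cut-out has tripped and its knob was pulled off for washing. First take the orange reset pin from its socket, press the small recessed red reset button fully down with the pin's tip, and stand the pin fully home in its socket again. Then turn the ivory knob so that its pointer matches the flat of the D-shaped shaft, push it fully home on the shaft, press knob and shaft in nearly to the stop to unlock the hotplate, and finish like that, still holding the knob pressed in; leave the other things on the worktop where they are.

Things in the scene. Friction and masses are not known exactly. Their poses are not given: they have to be found in the camera images.
- hotplate: White single-ring electric hotplate, 250 x 250 mm, fixed. Origin: centre of its underside, at worktop level. Its -x side is the front, with the dark control panel (69 x 237 mm, top 61 mm above the worktop); the black ring plate behind tops out at 76 mm. +y is left as seen from the front. On the panel from left to right: pin socket, reset hole, small amber lamp, spindle
- reset_hole (a point): Centre of the mouth of the reset hole, ringed in red, at panel level. The hole is 13 mm across; the red button in it is 10 mm across and its top lies 6 mm below the panel. Axes as the hotplate's
- reset (a joint): Travel of the reset button in m: 0 out, 0.004 fully down; springs back by itself. It takes 1.5 N to start and 5 N to hold fully down
- pin_socket (a point): Centre of the mouth of the pin's socket, ringed in steel, at panel level: a round hole 10 mm across and 40 mm deep. Axes as the hotplate's
- reset_pin: Orange-handled reset pin, 30 g, standing upright in its socket. Origin: centre of the underside of its collar (on the panel when stowed). z points up to the handle's end. Handle 22 mm along x, 12 mm along y (grip it across y), from 3 to 46 mm above the origin; collar 18 mm across and 3 mm thick; steel shank 6 mm across, reaching 30 mm below the origin
- pin_tip (a point): The lower end of the pin's steel shank, on its axis, 30 mm below the pin's origin
- knob: Ivory cooker knob, about 45 g, right way up on the worktop left of the hotplate. Origin: centre of its underside. Skirt 44 mm across, 16 mm high; above it a grip bar 14 mm thick along y (grip across y), 40 mm long, top at 40 mm; a black pointer line marks +x. D-bore below: 14 mm deep, 13.8 mm across, flat on the +x side 2.9 mm from the axis: under 1 mm clearance, slides on within 7 degrees
- knob_pointer (a point): The pointer's end on top of the knob's bar: 18.5 mm along the knob's +x and 40 mm above its origin
- shaft_tip (a point): Centre of the top of the upright steel D-shaft, 23 mm above the panel when out. 12 mm across, flat on this frame's +x side, 2.2 mm from the axis; a white mark on the black flange at its foot points the same way. Its angle varies and stays put (0.35 N m to turn). With the knob home, the knob's underside is 14 mm below this point and its x axis lies along this x axis
- shaft_mark (a point): Outer end of the white mark on the flange at the shaft's foot, 18.5 mm from the shaft's axis on the side of its flat, 2 mm above the panel; the knob's pointer comes to lie above it. It turns with the shaft but is not pressed in
- spindle (a joint): How far the D-shaft is pressed in, in m: 0 out, 0.006 the stop. It springs out by itself: 3 N to start, 8 N at the stop. Pressed fully in, the knob's skirt is still 3 mm clear of the panel
- mug: Green and white mug, 101 mm tall, left of the knob; leave alone. Origin at the centre of its underside
- tin: Food tin, 75 mm across, 58 mm tall, left at the back; leave alone. Origin at the centre of its underside
- onion: Red onion, about 82 mm, behind the knob; leave alone. Origin near the centre of its underside
- lemon_1: Lemon, 78 mm long, at the back; leave alone
- teaspoon: Teaspoon, 137 mm long, lying by the mug; leave alone. Origin at the centre of its underside
Things that resemble listed ones, but are neither listed nor needed, are in the scene too. Of the things like the knob, leave any that is purple; of the rest the larger one is meant.

How it is judged (in metres and radians):
On the way, in this order (a step that is already met when the one before it is completed fails the run):
1. the reset button is pressed fully down with the pin's tip (value of joint reset above 0.0032 m and contact force between reset_pin and reset above 1 N and horizontal distance between pin_tip and reset_hole below 0.007 m and contact force between the fingers and reset_pin above 0.5 N), for 0.1 s.
2. the pin stands fully home in its socket again, let go (horizontal distance between reset_pin and pin_socket below 0.004 m and z of reset_pin in the frame of hotplate below 0.064 m and angle between reset_pin's own z axis and vertical below 0.1 rad and contact force between the fingers and reset_pin below 0.1 N), for 0.2 s.
3. the knob is home on the D-shaft with the flats matched (z of knob in the frame of shaft_tip below -0.0122 m and horizontal distance between knob and shaft_tip below 0.0025 m and horizontal distance between knob_pointer and shaft_mark below 0.007 m and angle between knob's own z axis and vertical below 0.12 rad), for 0.2 s.
At the end, for the whole second after the job is handed in: Fingers on the knob (over 2 N), at rest; knob home on the D-shaft (over 12.2 mm deep, within 2.5 mm, upright within 0.12 rad, pointer within 7 mm of the mark), shaft pressed in over 4 of its 6 mm; pin upright in its socket (within 4 mm and 0.1 rad, collar under 3 mm off the panel) (all of step 3 and value of joint spindle above 0.004 m and contact force between knob and spindle above 3 N and contact force between the fingers and knob above 2 N and linear speed of knob below 0.02 m/s and horizontal distance between reset_pin and pin_socket below 0.004 m and z of reset_pin in the frame of hotplate below 0.064 m and angle between reset_pin's own z axis and vertical below 0.1 rad); the arm keeps its last pose, push and grip.
It fails at once if another thing on the worktop is moved by more than 25 mm (distance of any of mug, tin, onion, lemon_1, teaspoon from where it was at the start of the episode above 0.025 m).
It also fails if it takes over 61 s, if anything falls off the work surface, if the arm or the gripper's body presses on something with over 40 N, if the wrist force passes 120 N, or if a joint passes its speed limit or range.

## Working session

There is one attempt and no reset: what is moved stays moved. The work goes in short steps, Python scripts to look and compute and a tool call to move; the robot and the scene stay as the last step left them, time stands still between calls to the robot, and variables do not carry over. Pictures are saved under pics/ and viewed, and the job is handed in when it is done.

Besides the shell and the picture viewer there is one more tool, called after ">>>" by a JSON object that holds its "method" and its "body", one argument or row to a line. send_rows: Moves the arm, as the interface text tells. Its arguments: {"type":"object","properties":{"rows":{"type":"array"},"fingers":{"type":"number"}},"required":["rows"]}

```bash
mkdir -p pics; cat > h.py <<'E'
import numpy as np, cv2, pickle
from scipy.spatial.transform import Rotation as R
from workcell import ctrl
def snap(name,tag):
    d=ctrl.get_image(name); pickle.dump(d,open(f'pics/{tag}.pkl','wb'))
    cv2.imwrite(f'pics/{tag}.png',cv2.cvtColor(d['img'],cv2.COLOR_RGB2BGR)); return d
def load(tag): return pickle.load(open(f'pics/{tag}.pkl','rb'))
def crop(d,tag,u0,v0,u1,v1,s):
    c=d['img'][v0:v1,u0:u1]; c=cv2.resize(c,None,fx=s,fy=s,interpolation=cv2.INTER_CUBIC)
    cv2.imwrite(f'pics/{tag}.png',cv2.cvtColor(c,cv2.COLOR_RGB2BGR))
def ray(d,u,v,z):
    "world point of pixel at height z"
    T=d['world_from_camera'];r=T[:3,:3]@np.linalg.solve(d['mtx'],[u,v,1.]);o=T[:3,3]
    return o+r*(z-o[2])/r[2]
def pt(d,u,v):
    z=d['depth'][int(round(v)),int(round(u))];T=d['world_from_camera']
    return T[:3,:3]@(np.linalg.solve(d['mtx'],[u,v,1.])*z)+T[:3,3]
def proj(d,p):
    T=np.linalg.inv(d['world_from_camera']);q=d['mtx']@(T[:3,:3]@np.array(p,float)+T[:3,3]);return q[:2]/q[2]
def st():
    o=ctrl.get_obs();print('t',round(o['t'],2),'pos',np.round(o['ee_pos'],1),'F',np.round(o['ft_force'],1),'w',np.round(o['width'],1))
    M=R.from_rotvec(o['orientation']).as_matrix();print('tool axes (cols)\n',np.round(M,3),'q',np.round(o['qpos'],2));return o,M
E
python3 - <<'E'
from h import *
st()
for n in('scene','top'):
    d=snap(n,n+'0');print(n,np.round(d['world_from_camera'],2).tolist(),d['mtx'][0])
E
```

```text
t 0.0 pos [204.  590.2 221.9] F [-0.7  0.4 -0.5] w 88.1
tool axes (cols)
 [[-0.001 -0.945  0.327]
 [-0.001  0.327  0.945]
 [-1.     0.    -0.002]] q [ 1.22  0.42  1.63 -0.    1.09 -0.02]
scene [[0.9, -0.32, 0.31, 314.4], [-0.45, -0.63, 0.64, -372.34], [-0.01, -0.71, -0.71, 701.66], [0.0, 0.0, 0.0, 1.0]] [356.83445701   0.         252.36493341]
top [[-0.01, -0.99, 0.13, 372.62], [-1.0, 0.01, -0.01, 176.16], [0.01, -0.13, -0.99, 1459.9], [0.0, 0.0, 0.0, 1.0]] [480.92133561   0.         257.02894299]
```

View pics/scene0.png

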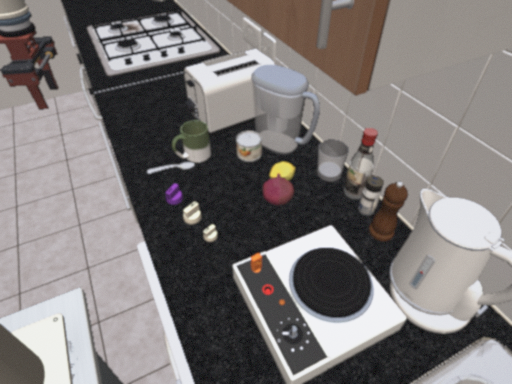

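View pics/top0.png

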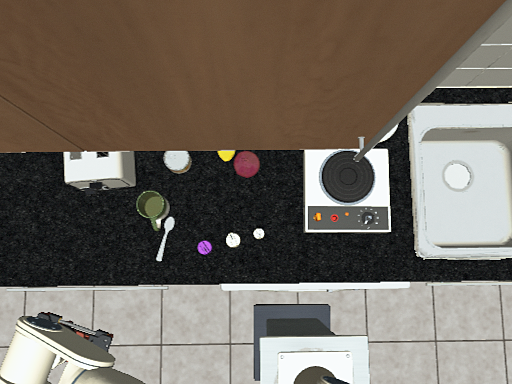

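Scene view: three knob-like things. Purple is at scene (174,193) / top (205,247), a larger ivory one at (192,212) / (233,240), and a smaller ivory one at (210,233) / (259,233). The hotplate panel shows the pin at scene (257,262), the red ring at (268,289), the lamp at (282,302) and the shaft at (292,330). By the description I choose the larger ivory one and will check it in a crop.

```bash
python3 - <<'E'
from h import *
s=load('scene0');t=load('top0')
crop(s,'c1',150,170,250,250,8);crop(s,'c2',225,240,325,350,6)
a=t['img'][225:260,190:275];b=t['img'][200:235,300:395]
a=cv2.resize(a,(800,330),interpolation=cv2.INTER_CUBIC);b=cv2.resize(b,(800,295),interpolation=cv2.INTER_CUBIC)
c=np.zeros((600,800,3),np.uint8);c[:300]=cv2.resize(t['img'][225:260,190:283],(800,300),interpolation=cv2.INTER_CUBIC);c[300:]=cv2.resize(t['img'][200:235,300:393],(800,300),interpolation=cv2.INTER_CUBIC)
cv2.imwrite('pics/c3.png',c[:,:,::-1])
for n,u,v in(('purple',174,193),('big',192,210),('small',210,232)):
    print(n,pt(s,u,v).round(1))
E
```

```text
purple [416.3 314.2  25.3]
big [437.  228.   33.6]
small [454.2 152.8  20.7]
```

View pics/c1.png

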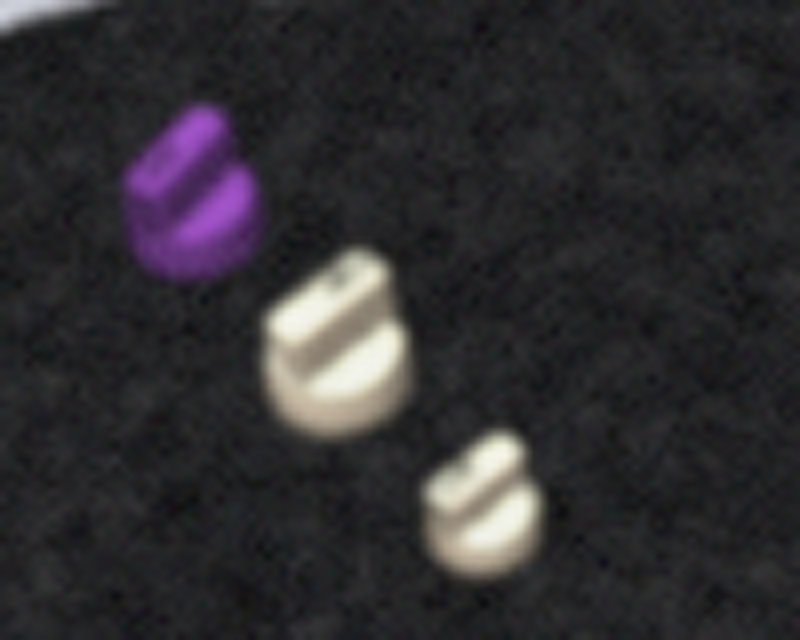

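View pics/c2.png

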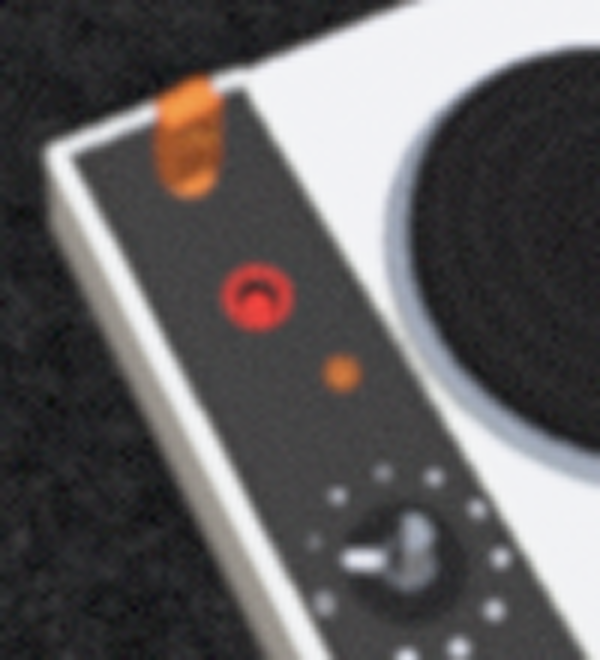

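View pics/c3.png

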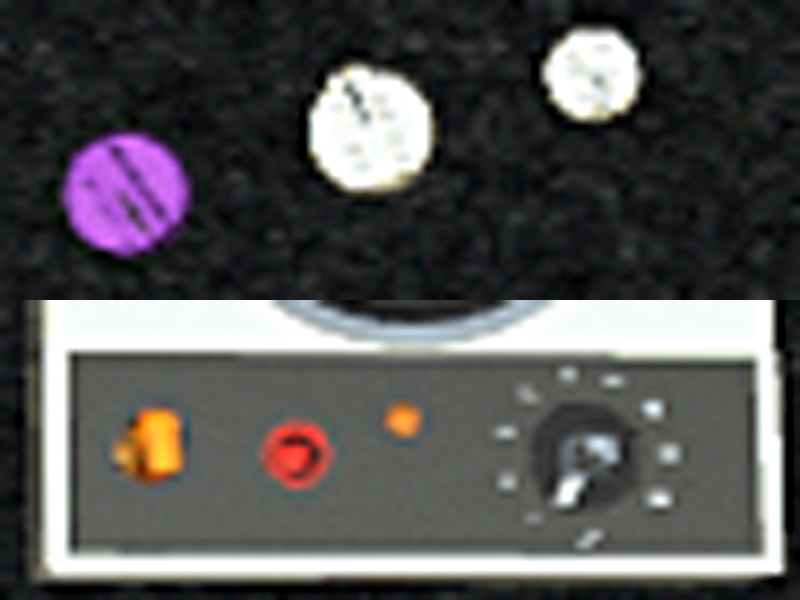

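The crop confirms the middle ivory knob (scene (192,212)) is clearly the larger one. Its pointer line is near scene (193,204), pointing away from the front. The shaft mark's outer end is at scene about (282.5,333), and the top view agrees that it points forward-left.

```bash
python3 - <<'E'
from h import *
s=load('scene0');t=load('top0')
S=lambda x,y:(225+x/6-.5+1/12,240+y/6-.5+1/12)
T=lambda x,y:(300+x/8.602-.5,200+(y-300)/8.571-.5)
K=lambda x,y:(150+x/8-.5,170+y/8-.5)
KT=lambda x,y:(190+x/8.602-.5,225+y/8.571-.5)
def p(n,d,uv,z): print(n,ray(d,*uv,z).round(1))
p('reset S',s,S(258,297),61);p('reset T',t,T(297,455),61)
p('lamp S',s,S(342,373),61);p('lamp T',t,T(403,420),61)
p('pintop S',s,S(190,97),107);p('pintop T',t,T(162,441),107)
p('markout S',s,S(342,558),63);p('markout T',t,T(562,503),63)
p('shafttop S',s,S(415,525),84);p('shafttop T',t,T(597,447),84)
p('flange S',s,S(405,560),62);p('flange T',t,T(583,458),62)
# panel corners
for n,c in(('FL',(70,158)),('BL',(243,85))):p('panel S'+n,s,S(*c),61)
for n,c in(('FL',(70,552)),('BL',(70,353)),('FR',(765,553)),('BR',(757,358))):p('panel T'+n,t,T(*c),61)
p('knob barends S',s,K(370,255),40);p('knob bar S',s,K(275,335),40);
p('knob top c S',s,K(328,298),40);p('knob T skirt',t,KT(371,130),16)
p('ptr S',s,K(343,275),40);p('ptr T',t,KT(350,86),40);p('ptrin T',t,KT(365,122),40)
E
```

```text
reset S [494.9 -62.6  61. ]
reset T [494.4 -62.3  61. ]
lamp S [506.2 -98.5  61. ]
lamp T [506.  -98.8  61. ]
pintop S [496.3 -10.6 107. ]
pintop T [495.5 -10.2 107. ]
markout S [ 476.  -151.1   63. ]
markout T [ 477.  -151.4   63. ]
shafttop S [ 494.7 -159.5   84. ]
shafttop T [ 494.1 -158.9   84. ]
flange S [ 492.8 -159.8   62. ]
flange T [ 492.3 -159.4   62. ]
panel SFL [461.8  13.8  61. ]
panel SBL [529.6  13.4  61. ]
panel TFL [462.1  15.7  61. ]
panel TBL [530.1  14.   61. ]
panel TFR [ 459.4 -220.1   61. ]
panel TBR [ 526.1 -220.5   61. ]
knob barends S [454.2 245.6  40. ]
knob bar S [416.4 227.1  40. ]
knob top c S [436.2 234.2  40. ]
knob T skirt [435.1 235.9  16. ]
ptr S [443.7 241.3  40. ]
ptr T [449.2 242.   40. ]
ptrin T [436.8 236.9  40. ]
```

Both cameras agree within about 1 mm:

| Point | World position (mm) |
|---|---|
| Pin | (495.8, -10.4) |
| Reset hole | (494.6, -62.4) |
| Shaft | (493.7, -159.3) |
| Mark angle | about 154° |
| Knob | (435.5, 235) |
| Pointer angle | about 26° |

The mark lies 18.9 mm from the axis against 18.5 given. I will grip the pin with the jaw yaw at -90°, which leaves room for the last joint later on.

>>> {"method": "send_rows", "body": {
  "rows": [
    [0,-29,-29,0],
    [0,-29,-29,0],
    [0,-29,-29,0],
    [0,-29,-29,0],
    [0,-29,-29,0],
    [0,-29,-29,0],
    [0,-29,-29,0],
    [0,-29,-29,0],
    [0,-29,-29,0],
    [0,-29,-29,0]
  ],
  "fingers": 1.0
}}

```text
t: 0.93
ee_pos: [382.5, 218.5, 218.6]
orientation: [-0.97, 1.347, 0.971]
ft_force: [2.2, 1.5, -0.3]
width: 87.8
```

```bash
cat >> h.py <<'E'
def to(x,y,z,yaw=None):
    "tool-frame shift to a world TCP target; turn to jaw yaw (deg)"
    o,M=st();print('tool shift',np.round(M.T@(np.array([x,y,z])-o['ee_pos']),1))
    cur=np.degrees(np.arctan2(M[1,2],M[0,2]));print('yaw',cur.round(2))
    if yaw is not None: print('turn',round(np.radians(cur-yaw),3))
E
python3 -c "
from h import *
to(495.8,-10.4,180,-90)"
```

```text
t 0.93 pos [382.5 218.5 218.6] F [ 2.2  1.5 -0.3] w 87.8
tool axes (cols)
 [[-0.002 -0.949  0.315]
 [-0.001  0.315  0.949]
 [-1.     0.002 -0.002]] q [ 0.49  0.16  2.02  0.    0.97 -0.76]
tool shift [  38.6 -179.6 -181.6]
yaw 71.66
turn 2.822
```

>>> {"method": "send_rows", "body": {
  "rows": [
    [0,-29,-29,0],
    [0,-29,-29,0],
    [0,-29,-29,0],
    [0,-29,-29,0],
    [0,-29,-29,0],
    [0,-29,-29,0],
    [0,0,0,0.125],
    [0,0,0,0.125],
    [0,0,0,0.125],
    [0,0,0,0.125]
  ]
}}

```text
t: 1.77
ee_pos: [494.5, -16.5, 217.6]
orientation: [-0.583, 1.495, 0.581]
ft_force: [0.3, 0.7, 0.4]
width: 87.8
```

>>> {"method": "send_rows", "body": {
  "rows": [
    [0,0,0,0.125],
    [0,0,0,0.125],
    [0,0,0,0.125],
    [0,0,0,0.125],
    [0,0,0,0.125],
    [0,0,0,0.125],
    [0,0,0,0.125],
    [0,0,0,0.125],
    [0,0,0,0.125],
    [0,0,0,0.125]
  ]
}}

```text
t: 2.6
ee_pos: [491.6, -17.4, 214.5]
orientation: [0.393, 1.543, -0.4]
ft_force: [-0.5, 0.2, 0.4]
width: 88.0
```

>>> {"method": "send_rows", "body": {
  "rows": [
    [0,0,0,0.125],
    [0,0,0,0.125],
    [0,0,0,0.125],
    [0,0,0,0.125],
    [0,0,0,0.125],
    [0,0,0,0.125],
    [0,0,0,0.125],
    [0,0,0,0.125],
    [0,0,0,0.125]
  ]
}}

```text
t: 3.35
ee_pos: [488.8, -17.2, 211.9]
orientation: [1.244, 1.19, -1.265]
ft_force: [0.4, -0.1, 0.3]
width: 87.9
```

```bash
python3 -c "
from h import *
to(495.8,-10.4,125,-90)"
```

```text
t 3.35 pos [488.8 -17.2 211.9] F [ 0.4 -0.1  0.3] w 87.9
tool axes (cols)
 [[-0.015  0.998 -0.059]
 [-0.002 -0.059 -0.998]
 [-1.    -0.015  0.003]] q [-0.06  0.25  1.92 -0.    0.99  1.57]
tool shift [86.8  7.8 -7.4]
yaw -93.39
turn -0.059
```

>>> {"method": "send_rows", "body": {
  "rows": [
    [29,4,-4,-0.06],
    [29,4,-3,0],
    [20,0,0,0]
  ]
}}

```text
t: 3.6
ee_pos: [500.2, -10.8, 136.0]
orientation: [1.211, 1.207, -1.218]
ft_force: [-0.2, -0.1, -0.5]
width: 87.7
```

```bash
python3 - <<'E'
from h import *
to(495.8,-10.4,70,-90)
s=snap('scene','scene1');crop(s,'c4',190,190,330,330,5)
to(495.8,-10.4,70,-90)
E
```

```text
t 3.6 pos [500.2 -10.8 136. ] F [-0.2 -0.1 -0.5] w 87.7
tool axes (cols)
 [[-0.004  1.    -0.007]
 [-0.002 -0.007 -1.   ]
 [-1.    -0.004  0.002]] q [-0.04  0.37  1.96 -0.    0.81  1.54]
tool shift [66.  -4.2 -0.5]
yaw -90.39
turn -0.007
t 3.65 pos [497.6 -10.8 132.8] F [-2.   0.3 -3.4] w 88.2
tool axes (cols)
 [[-0.01   1.    -0.006]
 [-0.002 -0.006 -1.   ]
 [-1.    -0.01   0.002]] q [-0.04  0.38  1.97 -0.    0.81  1.54]
tool shift [62.8 -1.1 -0.5]
yaw -90.37
turn -0.006
```

View pics/c4.png

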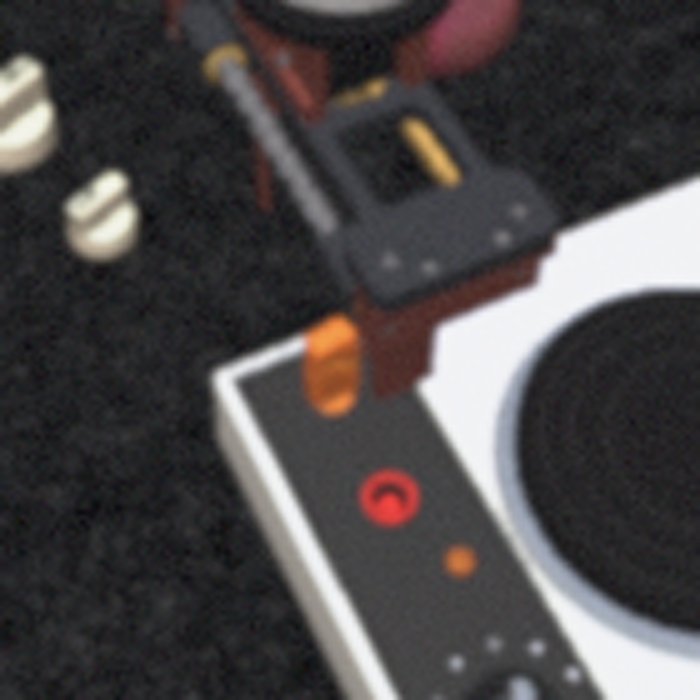

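The gripper is above the pin (crop (335,365)), with the near finger at crop (400,350), between the pin and the red ring. The jaws straddle the pin and I am descending.

>>> {"method": "send_rows", "body": {
  "rows": [
    [25,0,0,0],
    [25,0,0,0],
    [8,0,0,0],
    [0,0,0,0]
  ]
}}

```text
t: 3.98
ee_pos: [496.1, -10.9, 72.7]
orientation: [1.206, 1.215, -1.225]
ft_force: [0.7, 0.2, 0.9]
width: 87.8
```

```bash
python3 - <<'E'
from h import *
to(495.8,-10.4,69,-90)
E
```

```text
t 3.98 pos [496.1 -10.9  72.7] F [0.7 0.2 0.9] w 87.8
tool axes (cols)
 [[-0.013  1.    -0.006]
 [-0.002 -0.006 -1.   ]
 [-1.    -0.013  0.002]] q [-0.04  0.48  1.99 -0.    0.68  1.54]
tool shift [ 3.7 -0.3 -0.5]
yaw -90.35
turn -0.006
```

>>> {"method": "send_rows", "body": {
  "rows": [
    [2,0,0,0],
    [0,0,0,0],
    [0,0,0,0],
    [0,0,0,0],
    [0,0,0,0],
    [0,0,0,0]
  ],
  "fingers": 0
}}

```text
t: 4.48
ee_pos: [499.1, -11.1, 75.7]
orientation: [1.209, 1.21, -1.22]
ft_force: [0.9, -0.2, -0.4]
width: 51.1
```

```bash
python3 - <<'E'
from h import *
st()
E
```

```text
t 4.48 pos [499.1 -11.1  75.7] F [ 0.9 -0.2 -0.4] w 51.1
tool axes (cols)
 [[-0.007  1.    -0.006]
 [-0.002 -0.006 -1.   ]
 [-1.    -0.007  0.002]] q [-0.04  0.48  1.99 -0.    0.68  1.54]
```

>>> {"method": "send_rows", "body": {
  "rows": [
    [5,-3,0,0],
    [0,0,0,0],
    [0,0,0,0],
    [0,0,0,0],
    [0,0,0,0],
    [0,0,0,0],
    [0,0,0,0],
    [0,0,0,0]
  ],
  "fingers": 0
}}

```text
t: 5.15
ee_pos: [496.3, -11.1, 71.1]
orientation: [1.209, 1.208, -1.219]
ft_force: [-0.7, -0.4, 1.2]
width: 12.2
```

```bash
python3 - <<'E'
from h import *
for i in range(2):
  st(); s=snap('scene','scene2')
st()
crop(s,'c5',220,230,320,330,6)
E
```

```text
t 5.15 pos [496.3 -11.1  71.1] F [-0.7 -0.4  1.2] w 12.2
tool axes (cols)
 [[-0.006  1.    -0.006]
 [-0.002 -0.006 -1.   ]
 [-1.    -0.006  0.002]] q [-0.04  0.48  2.   -0.    0.67  1.54]
t 5.2 pos [496.2 -11.1  71.1] F [-0.2  0.2  0.7] w 11.7
tool axes (cols)
 [[-0.006  1.    -0.006]
 [-0.002 -0.006 -1.   ]
 [-1.    -0.006  0.002]] q [-0.04  0.48  2.   -0.    0.67  1.54]
t 5.25 pos [496.2 -11.1  71.1] F [ 0.9 -0.8  0.8] w 11.9
tool axes (cols)
 [[-0.006  1.    -0.006]
 [-0.002 -0.006 -1.   ]
 [-1.    -0.006  0.002]] q [-0.04  0.48  2.   -0.    0.67  1.54]
```

View pics/c5.png

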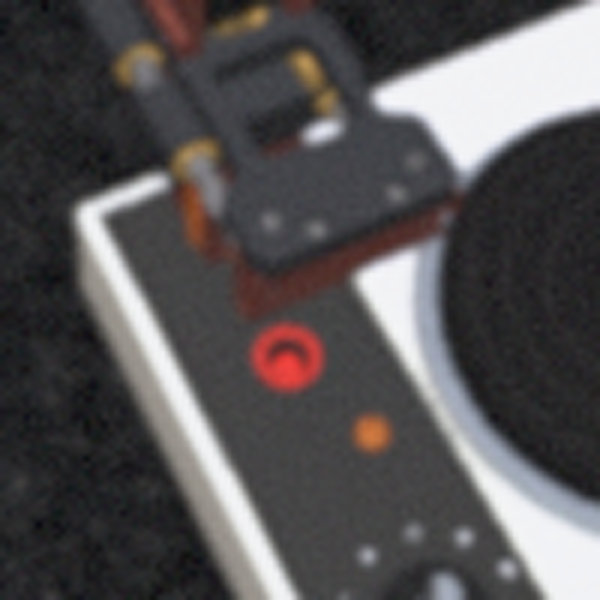

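The jaws closed to 12 mm, which matches the handle's thickness. The stowed TCP is (496.2, -11.1, 71.1). Lifting straight up.

>>> {"method": "send_rows", "body": {
  "rows": [
    [-15,0,0,0],
    [-15,0,0,0],
    [-12,0,0,0],
    [0,0,0,0]
  ]
}}

```text
t: 5.58
ee_pos: [495.8, -10.9, 113.4]
orientation: [1.208, 1.21, -1.221]
ft_force: [1.0, 0.7, -0.8]
width: 12.0
```

```bash
python3 - <<'E'
from h import *
s=snap('scene','scene3');t=snap('top','top3')
to(495,-62.4,112,-90)
crop(s,'c6',220,220,300,300,7);crop(t,'c7',290,190,350,240,10)
E
```

```text
t 5.68 pos [494.7 -10.8 111.8] F [-0.8  0.   0.1] w 11.6
tool axes (cols)
 [[-0.01   1.    -0.006]
 [-0.002 -0.006 -1.   ]
 [-1.    -0.01   0.002]] q [-0.04  0.41  1.98 -0.    0.76  1.54]
tool shift [-0.1  0.6 51.6]
yaw -90.37
turn -0.006
```

View pics/c6.png

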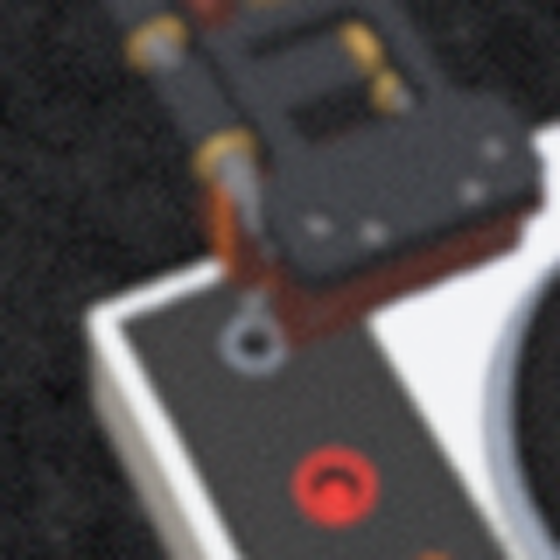

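View pics/c7.png

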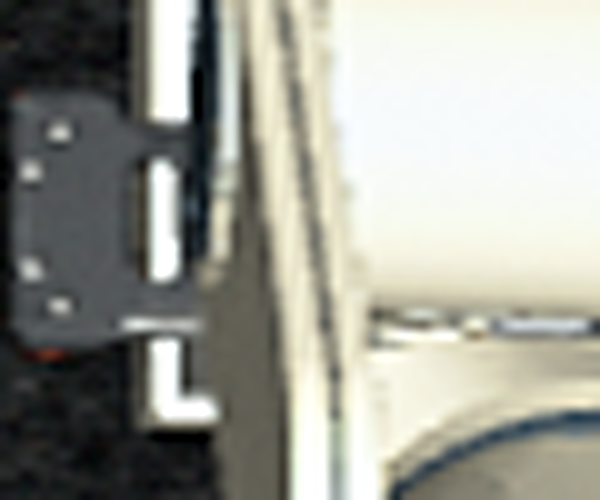

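The socket ring is now visible at scene crop (254,342), with the steel shank just above it at (258,300) and the reset ring at (336,487).

```bash
python3 - <<'E'
from h import *
s=load('scene3')
C=lambda x,y:(220+x/7-.43,220+y/7-.43)
print('socket',ray(s,*C(254,342),61).round(1),'reset',ray(s,*C(336,487),61).round(1))
for p in[(494.7,-10.8,72.5),(494.7,-10.8,76)]:
  u=proj(s,p);print((u-220+.43)*7)
st()
E
```

```text
socket [495.5 -10.1  61. ] reset [494.8 -62.7  61. ]
[252.48159919 323.51701883]
[252.43606992 316.88105758]
t 5.68 pos [494.7 -10.8 111.8] F [-0.8  0.   0.1] w 11.6
tool axes (cols)
 [[-0.01   1.    -0.006]
 [-0.002 -0.006 -1.   ]
 [-1.    -0.01   0.002]] q [-0.04  0.41  1.98 -0.    0.76  1.54]
```

>>> {"method": "send_rows", "body": {
  "rows": [
    [0,0,26,0],
    [0,0,26,0],
    [0,0,0,0]
  ]
}}

```text
t: 5.93
ee_pos: [493.5, -63.0, 109.7]
orientation: [1.204, 1.216, -1.221]
ft_force: [0.0, 0.1, -0.7]
width: 11.8
```

```bash
python3 - <<'E'
from h import *
s=snap('scene','scene4')
to(494,-62.7,105,-90)
crop(s,'c8',230,240,310,320,8)
E
```

```text
t 5.98 pos [493.1 -61.8 109.5] F [-0.4 -0.  -0.3] w 11.8
tool axes (cols)
 [[-0.013  1.    -0.003]
 [-0.001 -0.003 -1.   ]
 [-1.    -0.013  0.001]] q [-0.15  0.42  1.98 -0.    0.76  1.43]
tool shift [4.5 1.  0.9]
yaw -90.19
turn -0.003
```

View pics/c8.png

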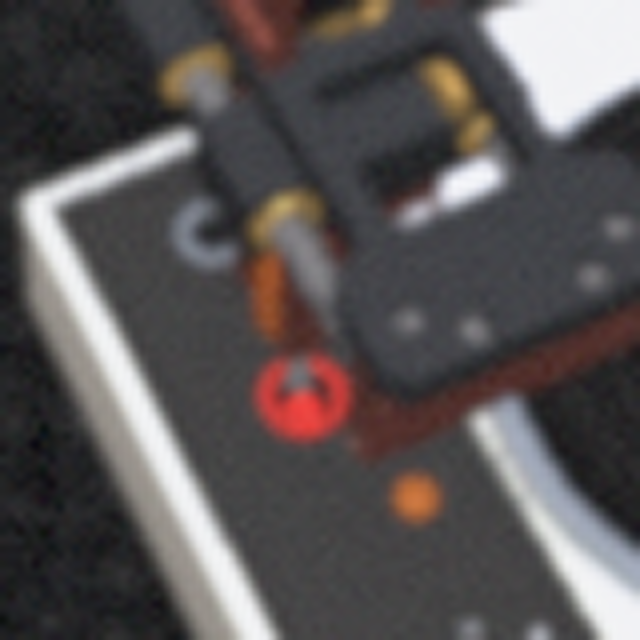

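```bash
python3 - <<'E'
from h import *
s=load('scene4')
crop(s,'c9',255,275,285,300,20)
C=lambda x,y:(230+x/8-.44,240+y/8-.44)
print('tip',ray(s,*C(300,390),69.5).round(1),'ring',ray(s,*C(303,399),61).round(1))
E
```

```text
tip [492.4 -64.8  69.5] ring [494.3 -63.2  61. ]
```

View pics/c9.png

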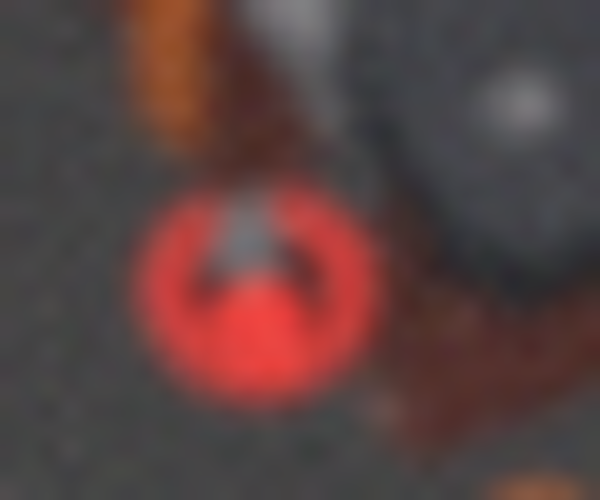

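```bash
python3 - <<'E'
from h import *
s=load('scene4')
print(ray(s,266.9,287.3,69.5).round(1), ray(s,255+260/20-.475,275+293/20-.475,61).round(1), proj(s,[494.6,-62.6,69.5]))
E
```

```text
[493.1 -62.7  69.5] [494.7 -62.8  61. ] [267.52410396 286.9350147 ]
```

The tip is 1.6 mm short of the hole's centre in x. I correct that and descend.

>>> {"method": "send_rows", "body": {
  "rows": [
    [4,1.5,0,0],
    [6,0,0,0],
    [0,0,0,0]
  ]
}}

```text
t: 6.23
ee_pos: [493.4, -60.7, 97.0]
orientation: [1.205, 1.218, -1.224]
ft_force: [-0.7, 0.3, 0.3]
width: 11.5
```

```bash
python3 - <<'E'
from h import *
to(494.7,-62.2,90,-90)
E
```

```text
t 6.23 pos [493.4 -60.7  97. ] F [-0.7  0.3  0.3] w 11.5
tool axes (cols)
 [[-0.016  1.    -0.005]
 [-0.    -0.005 -1.   ]
 [-1.    -0.016  0.   ]] q [-0.14  0.44  1.98 -0.    0.74  1.43]
tool shift [7.  1.4 1.5]
yaw -90.26
turn -0.005
```

>>> {"method": "send_rows", "body": {
  "rows": [
    [3,1.2,1.2,0],
    [2,0,0,0]
  ]
}}

```text
t: 6.4
ee_pos: [494.4, -60.8, 91.1]
orientation: [1.203, 1.22, -1.223]
ft_force: [-1.0, -1.4, 3.9]
width: 11.7
```

>>> {"method": "send_rows", "body": {
  "rows": [
    [2,0,0,0],
    [0,0,0,0]
  ]
}}

```text
t: 6.57
ee_pos: [494.9, -60.6, 90.3]
orientation: [1.201, 1.22, -1.223]
ft_force: [-2.5, -1.9, 7.5]
width: 11.8
```

>>> {"method": "send_rows", "body": {
  "rows": [
    [2,0,0,0],
    [2,0,0,0],
    [0,0,0,0]
  ]
}}

```text
t: 6.82
ee_pos: [496.8, -60.0, 90.5]
orientation: [1.201, 1.218, -1.219]
ft_force: [0.5, -0.6, 4.4]
width: 11.9
```

```bash
python3 - <<'E'
from h import *
s=snap('scene','scene5')
st()
crop(s,'c10',230,240,310,320,8)
E
```

```text
t 6.87 pos [497.2 -59.9  90.6] F [1.  0.5 5.6] w 11.7
tool axes (cols)
 [[-0.012  1.     0.001]
 [-0.002  0.001 -1.   ]
 [-1.    -0.012  0.002]] q [-0.14  0.45  1.98 -0.01  0.72  1.43]
```

View pics/c10.png

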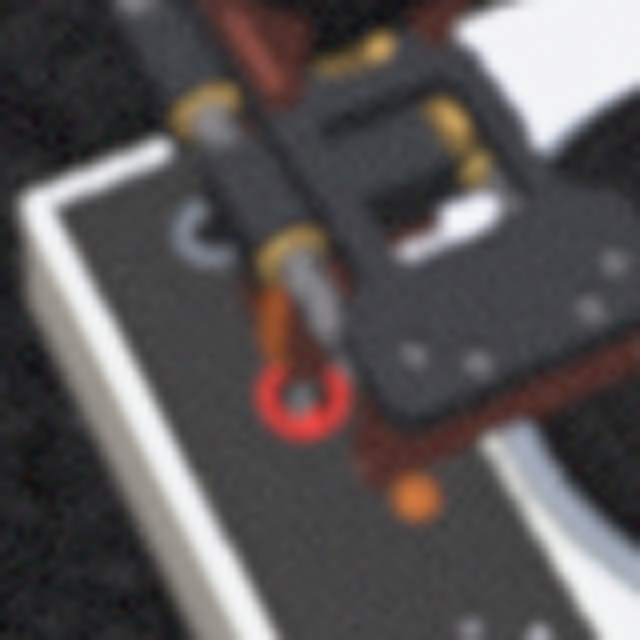

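The shank is inside the red ring (crop (300,398)), and the TCP stalled at 90.4, which puts the tip about 10.5 mm below the panel. I press once more firmly to be sure.

>>> {"method": "send_rows", "body": {
  "rows": [
    [4,-1.5,1,0],
    [4,-1,0.5,0],
    [4,0,0,0]
  ]
}}

```text
t: 7.12
ee_pos: [502.1, -60.0, 86.6]
orientation: [1.209, 1.206, -1.207]
ft_force: [-4.4, -1.2, 29.7]
width: 11.9
```

>>> {"method": "send_rows", "body": {
  "rows": [
    [-14,-1,1,0],
    [-14,0,0,0],
    [-2,0,0,0],
    [0,0,0,0]
  ]
}}

```text
t: 7.45
ee_pos: [502.9, -59.7, 118.9]
orientation: [1.209, 1.204, -1.203]
ft_force: [-0.1, 0.5, -1.0]
width: 11.7
```

```bash
python3 - <<'E'
from h import *
s=snap('scene','scene6')
to(495.5,-10.8,112,-90)
crop(s,'c11',240,240,300,300,10)
E
```

```text
t 7.5 pos [502.8 -59.7 118.6] F [-0.4 -0.6 -1.1] w 11.8
tool axes (cols)
 [[ 0.007  1.     0.003]
 [-0.002  0.003 -1.   ]
 [-1.     0.007  0.002]] q [-0.14  0.4   1.97 -0.    0.76  1.43]
tool shift [  6.5  -7.2 -48.9]
yaw -89.85
turn 0.003
```

View pics/c11.png

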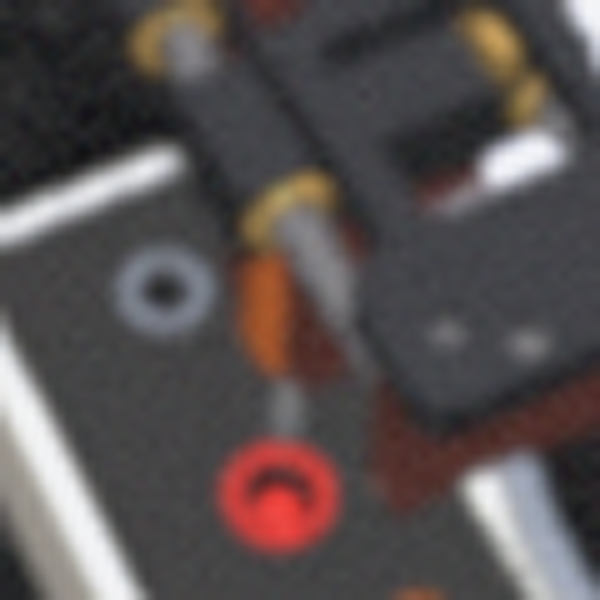

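```bash
python3 - <<'E'
from h import *
s=load('scene6')
for z in(78.6,81,83):print(ray(s,268.35,282.6,z).round(1))
# collar/shank upper visible point
u=(240+28.7-.45,240+38.5-.45)
print(ray(s,*u,88),ray(s,*u,100))
print(proj(s,[495,-60,80]),proj(s,[502,-60,80]),proj(s,[495,-60,105]),proj(s,[502,-60,105]))
E
```

```text
[497.9 -59.5  78.6]
[497.2 -60.7  81. ]
[496.6 -61.7  83. ]
[499.61567873 -55.44935881  88.        ] [495.99375257 -61.64610726 100.        ]
[267.18053986 283.01790774] [270.34489264 281.5698915 ] [267.43253655 276.18000694] [270.67862468 274.71595591]
```

The 30 N press was certainly full. The pin shifted about 5 mm in the grip, with its tip now near x≈497.2 while the TCP is at 502.8. I move over the socket and measure the tip there.

>>> {"method": "send_rows", "body": {
  "rows": [
    [0,-1.5,-25,0],
    [0,0,-25,0],
    [0,0,0,0]
  ]
}}

```text
t: 7.75
ee_pos: [500.4, -9.0, 116.2]
orientation: [1.211, 1.204, -1.207]
ft_force: [-0.5, -0.4, -0.7]
width: 11.8
```

```bash
python3 - <<'E'
from h import *
s=snap('scene','scene7')
st()
crop(s,'c12',235,240,275,280,15)
E
```

```text
t 7.8 pos [500.2 -10.1 116.1] F [-0.8 -0.8 -1. ] w 12.2
tool axes (cols)
 [[ 0.005  1.     0.   ]
 [-0.002  0.    -1.   ]
 [-1.     0.005  0.002]] q [-0.04  0.4   1.98 -0.    0.76  1.53]
```

View pics/c12.png

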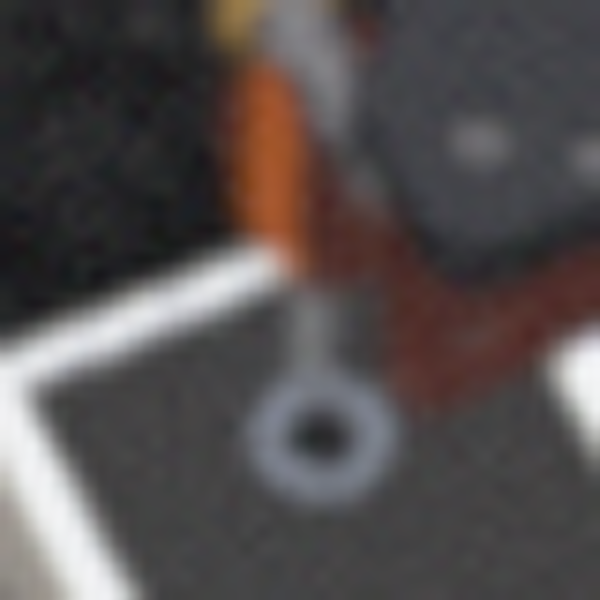

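```bash
python3 - <<'E'
from h import *
s=load('scene7')
f=lambda p:((proj(s,p)-[235,240]+.467)*15).round(0)
print('ring',ray(s,235+320/15-.467,240+435/15-.467,61))
for z in(61,76,80,90):print(z,f([495.5,-10.3,z]),f([497.5,-10.3,z]),f([495.5,-8.3,z]))
E
```

```text
ring [495.43123315 -10.30272208  61.        ]
61 [320. 435.] [333. 429.] [314. 424.]
76 [320. 374.] [333. 369.] [313. 363.]
80 [320. 358.] [333. 352.] [313. 347.]
90 [320. 317.] [333. 311.] [313. 305.]
```

The ring is at crop (320,435) and the shank axis at x≈316 against 320 expected, so the pin is within about 1 mm. Lowering in stages.

>>> {"method": "send_rows", "body": {
  "rows": [
    [8,0.6,0,0],
    [8,0,0,0],
    [0,0,0,0]
  ]
}}

```text
t: 8.05
ee_pos: [500.3, -10.9, 97.2]
orientation: [1.208, 1.206, -1.207]
ft_force: [0.4, 0.4, 0.6]
width: 11.9
```

```bash
python3 - <<'E'
from h import *
s=snap('scene','scene8')
st()
crop(s,'c13',235,240,275,280,15)
E
```

```text
t 8.1 pos [500.4 -11.   97.6] F [ 0.1  0.1 -0.1] w 11.8
tool axes (cols)
 [[ 0.003  1.     0.001]
 [-0.002  0.001 -1.   ]
 [-1.     0.003  0.002]] q [-0.04  0.44  1.99 -0.    0.72  1.53]
```

View pics/c13.png

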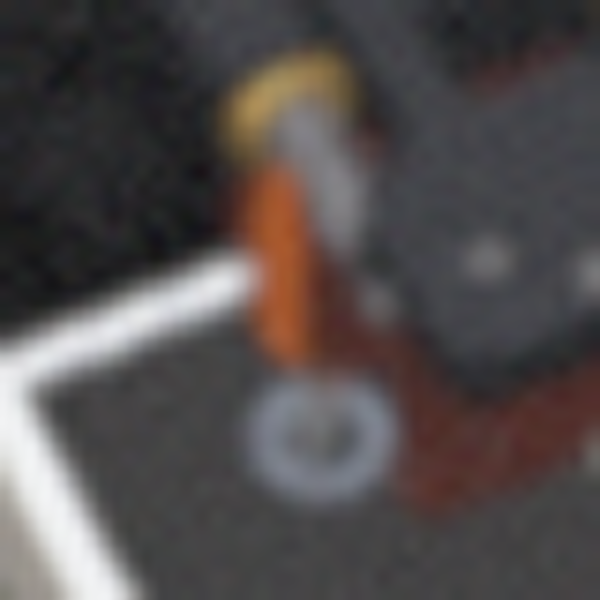

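The shank is in the hole with no side force. Going down further.

>>> {"method": "send_rows", "body": {
  "rows": [
    [7,-0.5,0,0],
    [7,-0.5,0,0],
    [0,0,0,0]
  ]
}}

```text
t: 8.35
ee_pos: [500.5, -11.9, 82.1]
orientation: [1.212, 1.204, -1.207]
ft_force: [1.2, 2.8, -3.3]
width: 12.4
```

>>> {"method": "send_rows", "body": {
  "rows": [
    [4,-0.5,0,0],
    [3,0,0,0],
    [0,0,0,0]
  ]
}}

```text
t: 8.6
ee_pos: [500.7, -11.9, 74.3]
orientation: [1.213, 1.203, -1.207]
ft_force: [0.2, 1.7, -1.5]
width: 11.9
```

```bash
python3 - <<'E'
from h import *
s=snap('scene','scene9')
st()
crop(s,'c14',235,240,275,280,15)
E
```

```text
t 8.65 pos [500.6 -11.9  74.5] F [ 2.1  2.8 -2.2] w 11.9
tool axes (cols)
 [[ 0.006  1.    -0.003]
 [-0.001 -0.003 -1.   ]
 [-1.     0.006  0.001]] q [-0.05  0.48  1.99 -0.    0.66  1.53]
```

View pics/c14.png

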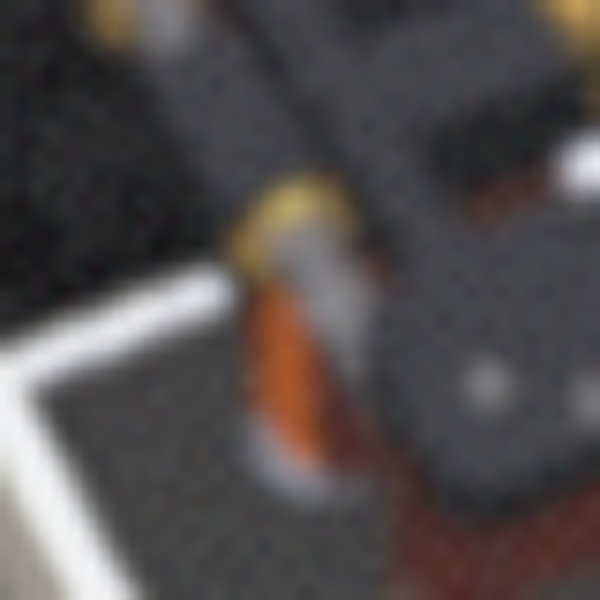

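>>> {"method": "send_rows", "body": {
  "rows": [
    [3,0,-1,0],
    [2,0,0,0],
    [0,0,0,0]
  ]
}}

```text
t: 8.9
ee_pos: [500.0, -11.4, 69.0]
orientation: [1.211, 1.203, -1.208]
ft_force: [0.1, 0.3, -0.8]
width: 12.2
```

>>> {"method": "send_rows", "body": {
  "rows": [
    [2,0,0,0],
    [1,0,0,0],
    [0,0,0,0]
  ]
}}

```text
t: 9.15
ee_pos: [500.3, -11.4, 69.0]
orientation: [1.211, 1.203, -1.207]
ft_force: [-0.0, 0.3, -0.7]
width: 11.5
```

>>> {"method": "send_rows", "body": {
  "rows": [
    [4,0,0,0],
    [2,0,0,0]
  ]
}}

```text
t: 9.32
ee_pos: [501.6, -11.5, 67.0]
orientation: [1.212, 1.201, -1.206]
ft_force: [-10.2, 0.6, 29.4]
width: 12.1
```

```bash
python3 - <<'E'
from h import *
s=snap('scene','scene10')
st()
crop(s,'c15',235,240,275,280,15)
E
```

```text
t 9.37 pos [501.6 -11.5  67. ] F [-6.9  1.2 28.5] w 12.0
tool axes (cols)
 [[ 0.008  1.    -0.001]
 [-0.002 -0.001 -1.   ]
 [-1.     0.008  0.002]] q [-0.05  0.49  2.   -0.    0.65  1.53]
```

View pics/c15.png

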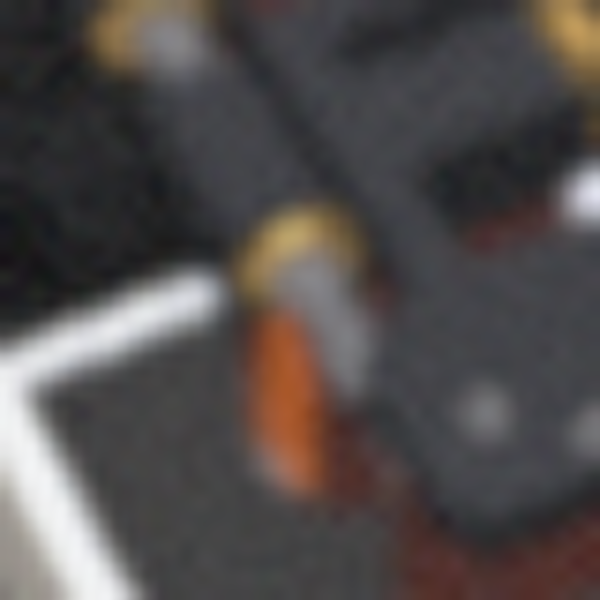

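The collar is seated and takes about 29 N. I ease off and open.

>>> {"method": "send_rows", "body": {
  "rows": [
    [-1,0,0,0],
    [0,0,0,0]
  ]
}}

```text
t: 9.53
ee_pos: [501.8, -11.6, 69.1]
orientation: [1.212, 1.2, -1.204]
ft_force: [-0.4, -0.6, -0.2]
width: 11.7
```

>>> {"method": "send_rows", "body": {
  "rows": [
    [0,0,0,0],
    [0,0,0,0],
    [0,0,0,0],
    [0,0,0,0],
    [0,0,0,0],
    [0,0,0,0],
    [0,0,0,0],
    [0,0,0,0]
  ],
  "fingers": 1.0
}}

```text
t: 10.2
ee_pos: [500.9, -11.9, 67.4]
orientation: [1.211, 1.202, -1.206]
ft_force: [0.0, 0.1, 0.0]
width: 61.6
```

```bash
python3 - <<'E'
from h import *
s=snap('scene','scene11')
st()
crop(s,'c16',225,230,285,290,10)
E
```

```text
t 10.25 pos [500.9 -11.9  67.4] F [-0.1  0.2 -0.3] w 65.5
tool axes (cols)
 [[ 0.007  1.    -0.001]
 [-0.003 -0.001 -1.   ]
 [-1.     0.007  0.003]] q [-0.05  0.49  2.   -0.    0.65  1.53]
```

View pics/c16.png

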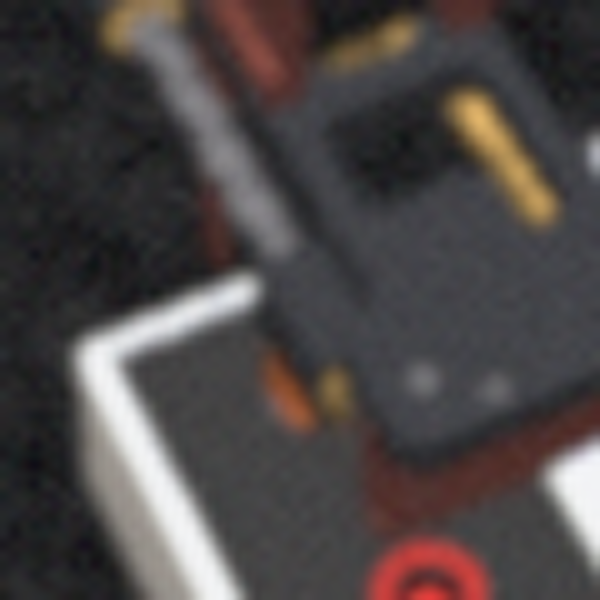

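The jaws are open and the pin stands alone. Raising clear.

>>> {"method": "send_rows", "body": {
  "rows": [
    [-10,0,0,0],
    [-35,0,0,0],
    [-35,0,0,0],
    [-30,0,0,0],
    [0,0,0,0]
  ]
}}

```text
t: 10.67
ee_pos: [498.4, -11.5, 182.0]
orientation: [1.208, 1.206, -1.211]
ft_force: [0.8, -0.2, -0.2]
width: 87.6
```

```bash
python3 - <<'E'
from h import *
s=snap('scene','scene12')
to(435.5,235,150,-64)
crop(s,'c17',225,240,325,350,6)
E
```

```text
t 10.72 pos [497.5 -11.5 180.1] F [ 0.4 -0.9  0.4] w 88.0
tool axes (cols)
 [[-0.001  1.    -0.001]
 [-0.003 -0.001 -1.   ]
 [-1.    -0.001  0.003]] q [-0.05  0.3   1.94 -0.    0.9   1.53]
tool shift [  29.6  -62.1 -246.5]
yaw -90.05
turn -0.455
```

View pics/c17.png

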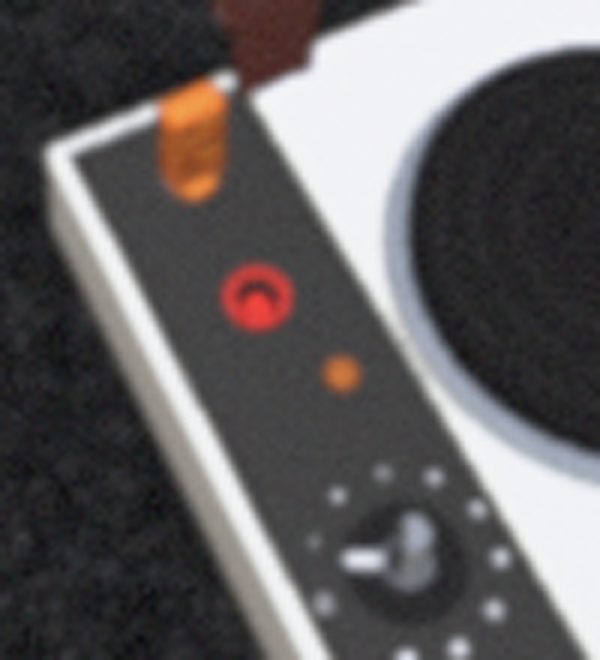

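The pin is back exactly as at the start (crop (192,140), collar on the panel). The shaft mark is unchanged at (345,558). Now to the knob, with the jaws half closed so they stay clear of the purple and small knobs.

>>> {"method": "send_rows", "body": {
  "rows": [
    [0,0,0,-0.115],
    [0,0,0,-0.115],
    [0,0,0,-0.115],
    [0,0,0,-0.11],
    [0,8,-39,0],
    [0,8,-39,0],
    [0,8,-39,0],
    [0,8,-39,0],
    [0,8,-39,0],
    [0,8,-39,0]
  ],
  "fingers": 0.4
}}

```text
t: 11.55
ee_pos: [428.7, 219.0, 175.6]
orientation: [0.853, 1.396, -0.866]
ft_force: [1.3, -0.3, 0.0]
width: 35.3
```

```bash
python3 - <<'E'
from h import *
s=snap('scene','scene13')
to(435.5,235,80,-64)
E
```

```text
t 11.6 pos [427.2 224.8 175.6] F [-1.9  3.4  0. ] w 34.9
tool axes (cols)
 [[-0.006  0.892  0.452]
 [-0.003  0.452 -0.892]
 [-1.    -0.007  0.   ]] q [ 0.46  0.29  1.97 -0.    0.89  1.56]
tool shift [95.5 12.7 -5.4]
yaw -63.1
turn 0.016
```

>>> {"method": "send_rows", "body": {
  "rows": [
    [35,6,-2.5,0.016],
    [35,6,-2.5,0],
    [22,0,0,0],
    [0,0,0,0]
  ]
}}

```text
t: 11.93
ee_pos: [433.4, 240.8, 80.6]
orientation: [0.859, 1.395, -0.863]
ft_force: [-1.4, -0.7, 0.1]
width: 35.4
```

```bash
python3 - <<'E'
from h import *
s=snap('scene','scene14');t=snap('top','top14')
to(435.5,235,21,-64)
crop(s,'c18',160,170,230,240,9);crop(t,'c19',190,210,270,270,8)
E
```

```text
t 12.03 pos [435.3 241.3  83.6] F [-0.   0.5  0.4] w 35.0
tool axes (cols)
 [[ 0.001  0.895  0.447]
 [ 0.001  0.447 -0.895]
 [-1.     0.001 -0.   ]] q [0.48 0.46 2.   0.   0.69 1.59]
tool shift [62.6 -2.7  5.7]
yaw -63.47
turn 0.009
```

View pics/c18.png

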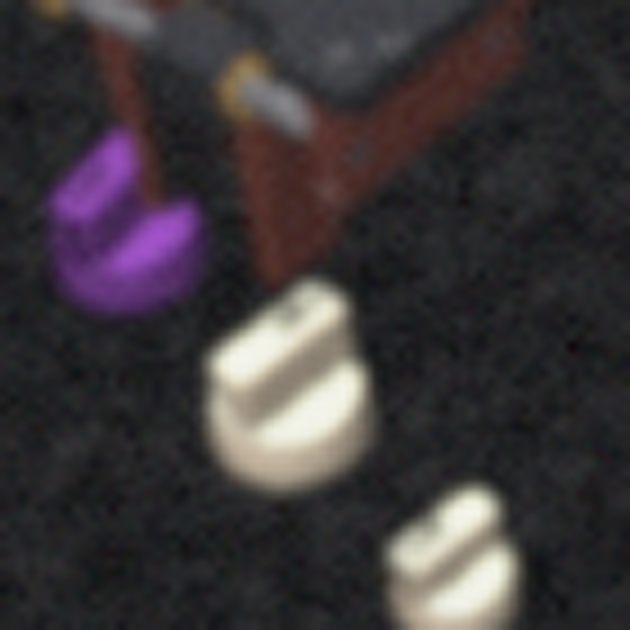

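View pics/c19.png

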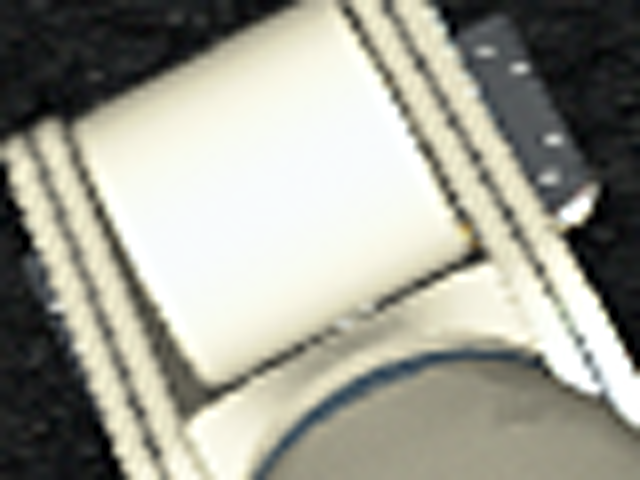

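The jaws are above the larger knob (bar centre at crop (280,338)), with its pointer toward the far end at (295,310). Centring and descending.

>>> {"method": "send_rows", "body": {
  "rows": [
    [20,-2,3,0.01],
    [20,0,2.5,0],
    [10,0,0,0],
    [0,0,0,0]
  ]
}}

```text
t: 12.37
ee_pos: [440.3, 236.1, 37.9]
orientation: [0.878, 1.384, -0.863]
ft_force: [-0.6, -1.1, 0.1]
width: 34.9
```

```bash
python3 - <<'E'
from h import *
s=snap('scene','scene15')
to(435.8,234.6,21,-64)
crop(s,'c20',160,170,230,240,9)
E
```

```text
t 12.42 pos [440.7 236.3  38.6] F [0.5 0.2 0.1] w 35.0
tool axes (cols)
 [[ 0.01   0.9    0.436]
 [ 0.005  0.436 -0.9  ]
 [-1.     0.011 -0.   ]] q [0.47 0.54 2.01 0.   0.58 1.59]
tool shift [17.6 -5.4 -0.6]
yaw -64.18
turn -0.003
```

View pics/c20.png

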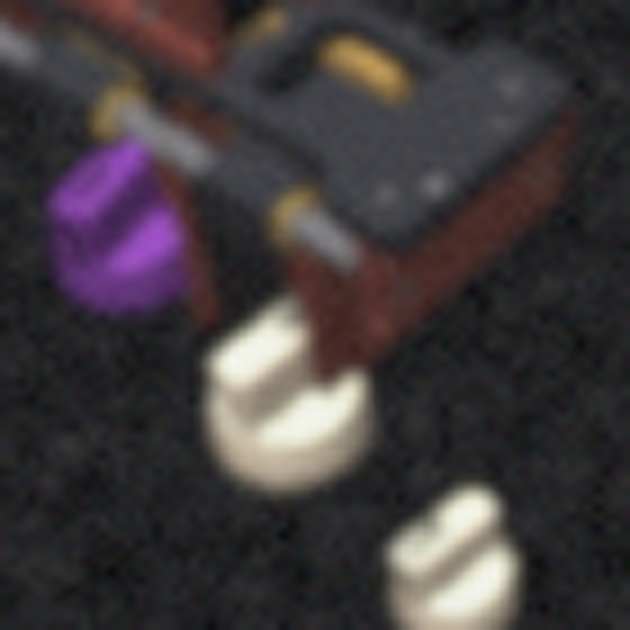

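>>> {"method": "send_rows", "body": {
  "rows": [
    [6,-4,0,0],
    [6,-2,0,0],
    [3,0,0,0],
    [0,0,0,0]
  ]
}}

```text
t: 12.75
ee_pos: [437.4, 234.5, 26.2]
orientation: [0.883, 1.38, -0.858]
ft_force: [-1.5, -0.1, -0.3]
width: 35.3
```

```bash
python3 - <<'E'
from h import *
to(435.8,234.6,20.5,-64)
E
```

```text
t 12.75 pos [437.4 234.5  26.2] F [-1.5 -0.1 -0.3] w 35.3
tool axes (cols)
 [[ 0.015  0.9    0.435]
 [ 0.008  0.435 -0.9  ]
 [-1.     0.017 -0.   ]] q [0.47 0.56 2.02 0.   0.54 1.59]
tool shift [ 5.7 -1.4 -0.8]
yaw -64.22
turn -0.004
```

>>> {"method": "send_rows", "body": {
  "rows": [
    [5,-1,-0.5,0],
    [1,0,0,0],
    [0,0,0,0]
  ]
}}

```text
t: 13.0
ee_pos: [436.6, 234.9, 20.3]
orientation: [0.883, 1.38, -0.857]
ft_force: [0.0, 0.1, 0.4]
width: 35.3
```

>>> {"method": "send_rows", "body": {
  "rows": [
    [0,0,0,0],
    [0,0,0,0],
    [0,0,0,0],
    [0,0,0,0],
    [0,0,0,0],
    [0,0,0,0]
  ],
  "fingers": 0
}}

```text
t: 13.5
ee_pos: [436.7, 235.1, 20.4]
orientation: [0.883, 1.38, -0.857]
ft_force: [-0.3, -0.3, 0.0]
width: 13.8
```

```bash
python3 - <<'E'
from h import *
s=snap('scene','scene16')
to(435.8,234.6,90,64)
crop(s,'c21',160,170,230,240,9)
E
```

```text
t 13.55 pos [436.7 235.1  20.3] F [-0.1  0.3  0.3] w 14.0
tool axes (cols)
 [[ 0.016  0.9    0.435]
 [ 0.008  0.435 -0.9  ]
 [-1.     0.018 -0.   ]] q [0.47 0.57 2.02 0.   0.52 1.59]
tool shift [-69.7   0.2   0. ]
yaw -64.19
turn -2.237
```

View pics/c21.png

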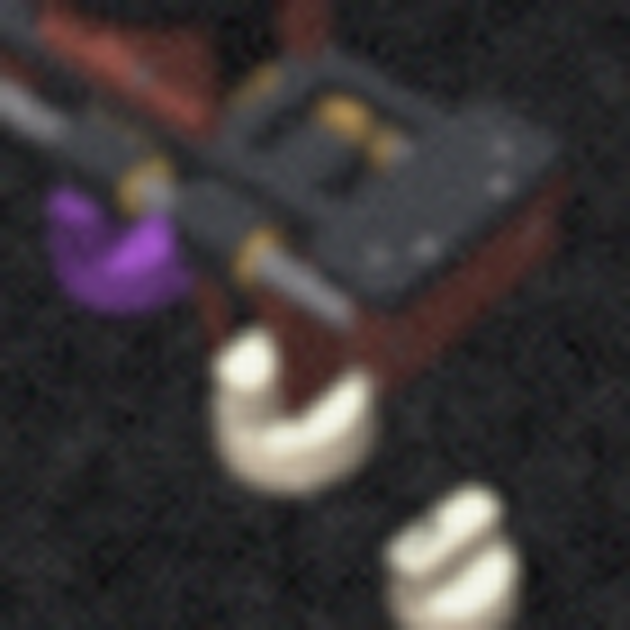

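The knob is gripped, the width of 14.0 mm matching the bar. Lifting and carrying it to the shaft.

>>> {"method": "send_rows", "body": {
  "rows": [
    [-20,0,0,0],
    [-40,0,0,0],
    [-40,0,0,0],
    [-40,0,0,0],
    [0,0,0,0]
  ]
}}

```text
t: 13.97
ee_pos: [432.6, 232.9, 163.1]
orientation: [0.878, 1.384, -0.864]
ft_force: [1.3, 0.9, 0.2]
width: 14.0
```

>>> {"method": "send_rows", "body": {
  "rows": [
    [0,-12,38,0],
    [0,-12,38,0],
    [0,-12,38,0],
    [0,-12,38,0],
    [0,-12,38,0],
    [0,-12,38,0],
    [0,-12,38,0],
    [0,-12,38,0],
    [0,-12,38,0],
    [0,-12,38,0]
  ]
}}

```text
t: 14.8
ee_pos: [495.5, -168.9, 163.6]
orientation: [0.875, 1.38, -0.842]
ft_force: [0.4, 0.0, -0.8]
width: 14.0
```

>>> {"method": "send_rows", "body": {
  "rows": [
    [0,0,0,-0.125],
    [0,0,0,-0.125],
    [0,0,0,-0.125],
    [0,0,0,-0.125],
    [0,0,0,-0.125],
    [0,0,0,-0.125],
    [0,0,0,-0.125],
    [0,0,0,-0.125],
    [0,0,0,-0.125],
    [0,0,0,-0.125]
  ]
}}

```text
t: 15.63
ee_pos: [494.2, -180.1, 158.6]
orientation: [-0.108, 1.546, 0.12]
ft_force: [-0.0, -0.0, -0.1]
width: 13.7
```

```bash
python3 - <<'E'
from h import *
to(493.6,-159.3,130,64)
E
```

```text
t 15.63 pos [ 494.2 -180.1  158.6] F [-0.  -0.  -0.1] w 13.7
tool axes (cols)
 [[ 0.021 -0.145  0.989]
 [ 0.009  0.989  0.145]
 [-1.     0.006  0.022]] q [-0.38  0.36  1.91  0.02  0.86 -0.54]
tool shift [28.7 20.5  1.8]
yaw 8.34
turn -0.971
```

>>> {"method": "send_rows", "body": {
  "rows": [
    [0,2,0,-0.122],
    [0,2,0,-0.122],
    [0,2,0,-0.122],
    [0,2,0,-0.122],
    [0,2,0,-0.122],
    [0,2,0,-0.122],
    [0,2,0,-0.122],
    [0,2,0,-0.122]
  ]
}}

```text
t: 16.3
ee_pos: [483.5, -166.3, 154.4]
orientation: [-0.889, 1.36, 0.887]
ft_force: [-0.4, -0.3, -0.5]
width: 13.5
```

```bash
python3 - <<'E'
from h import *
to(493.6,-159.3,130,64)
s=load('scene12');crop(s,'c22',275,310,310,345,17)
s=snap('scene','scene17');crop(s,'c23',240,250,340,350,6)
E
```

```text
t 16.3 pos [ 483.5 -166.3  154.4] F [-0.4 -0.3 -0.5] w 13.5
tool axes (cols)
 [[ 0.017 -0.911  0.412]
 [ 0.01   0.412  0.911]
 [-1.    -0.012  0.016]] q [-0.36  0.35  1.94  0.02  0.84 -1.52]
tool shift [24.6 -6.  10.1]
yaw 65.65
turn 0.029
```

View pics/c22.png

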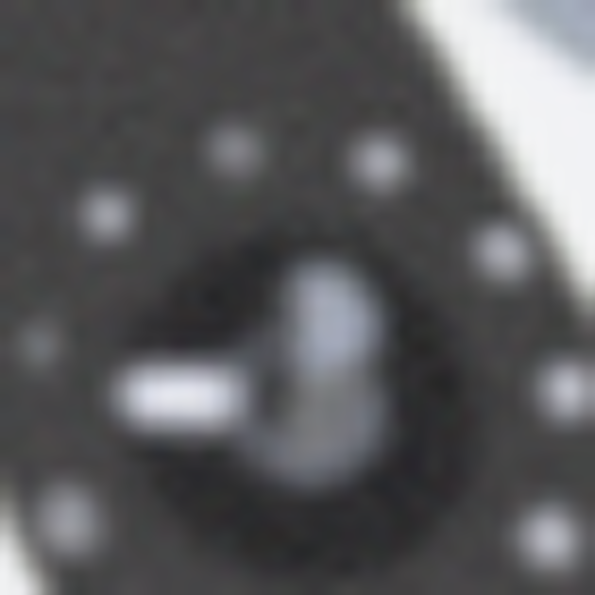

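View pics/c23.png

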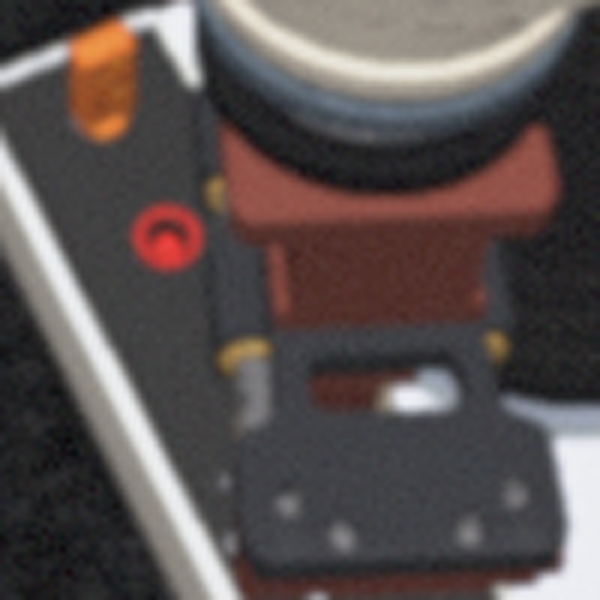

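```bash
python3 - <<'E'
from h import *
s=load('scene12')
img=cv2.cvtColor(s['img'][310:345,275:310],cv2.COLOR_RGB2BGR)
def draw(cx,cy,a):
    im=cv2.resize(img,None,fx=11,fy=11,interpolation=cv2.INTER_CUBIC)
    a=np.radians(a);ex=np.array([np.cos(a),np.sin(a)]);ey=np.array([-ex[1],ex[0]])
    P=lambda x,y,z:tuple(((proj(s,[*(np.array([cx,cy])+x*ex+y*ey),z])-[275,310]+.5)*11).astype(int).tolist())
    th0=np.arccos(2.2/6);th=np.linspace(th0,2*np.pi-th0,40)
    cv2.polylines(im,[np.array([P(6*np.cos(t),6*np.sin(t),84) for t in th])],True,(0,255,0),1)
    cv2.polylines(im,[np.array([P(6*np.cos(t),6*np.sin(t),63) for t in th])],False,(0,255,255),1)
    cv2.polylines(im,[np.array([P(20*np.cos(t),20*np.sin(t),63) for t in np.linspace(0,6.28,60)])],True,(255,0,0),1)
    cv2.line(im,P(10,0,63),P(18.5,0,63),(0,0,255),1)
    return im
ims=[draw(493.6,-159.3,a) for a in(150,154)]
cv2.imwrite('pics/c24.png',np.hstack(ims))
E
```

```text
(no output)
```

View pics/c24.png

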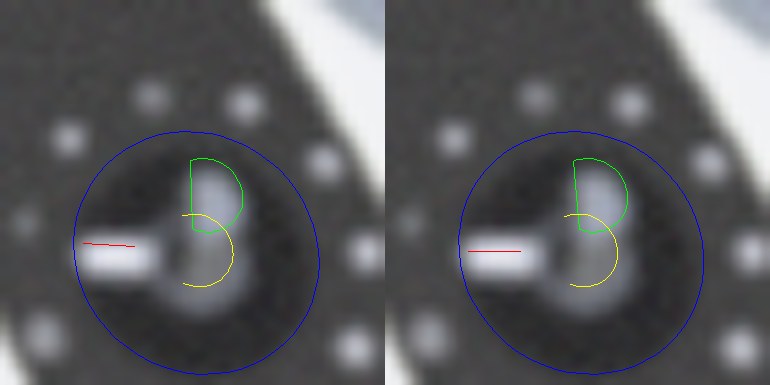

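```bash
cat > ov.py <<'E'
from h import *
def draw(s,box,k,cx,cy,a):
    u0,v0,u1,v1=box
    im=cv2.resize(cv2.cvtColor(s['img'][v0:v1,u0:u1],cv2.COLOR_RGB2BGR),None,fx=k,fy=k,interpolation=cv2.INTER_CUBIC)
    a=np.radians(a);ex=np.array([np.cos(a),np.sin(a)]);ey=np.array([-ex[1],ex[0]])
    P=lambda x,y,z:tuple(((proj(s,[*(np.array([cx,cy])+x*ex+y*ey),z])-[u0,v0]+.5)*k).astype(int).tolist())
    th0=np.arccos(2.2/6);th=np.linspace(th0,2*np.pi-th0,40)
    cv2.polylines(im,[np.array([P(6*np.cos(t),6*np.sin(t),84) for t in th])],True,(0,255,0),1)
    cv2.line(im,P(10,0,63),P(18.5,0,63),(0,0,255),1)
    cv2.polylines(im,[np.array([P(20*np.cos(t),20*np.sin(t),63) for t in np.linspace(0,6.28,60)])],True,(255,0,0),1)
    return im
E
python3 - <<'E'
from ov import *
t=load('top0');s=load('scene12')
b=(355,205,383,233)
A=np.hstack([draw(t,b,14,493.6,-159.3,154),draw(t,b,14,493.6,-161,154)])
b=(278,312,306,340)
B=np.hstack([draw(s,b,10,493.6,-160.1,154),draw(s,b,10,493.6,-161,154)])
B2=np.zeros((280,784,3),np.uint8);B2[:,:560]=B
cv2.imwrite('pics/c25.png',np.vstack([A[50:370],B2]))
E
```

```text
(no output)
```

View pics/c25.png

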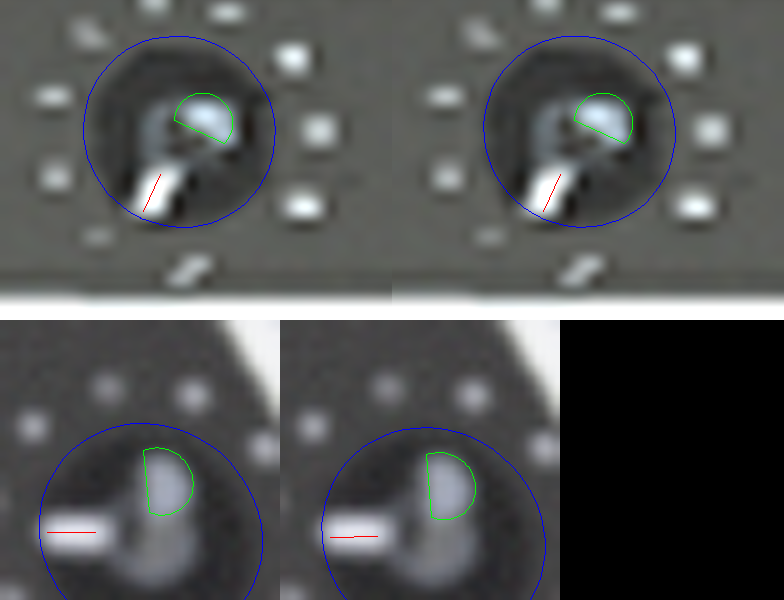

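Overlays of the D-shaft model in both cameras put the shaft at about (493.8, -160.0) with the flat at 154°. The knob centre sits about 0.9 mm behind the TCP along the bar, so the TCP target is (493.0, -159.7).

>>> {"method": "send_rows", "body": {
  "rows": [
    [8,-3,5,0.029],
    [10,-2.5,5,0],
    [15,0,0,0],
    [0,0,0,0]
  ]
}}

```text
t: 16.68
ee_pos: [494.2, -158.1, 118.4]
orientation: [-0.86, 1.372, 0.859]
ft_force: [-1.0, 0.5, -1.6]
width: 13.8
```

```bash
python3 - <<'E'
from h import *
s=snap('scene','scene18');t=snap('top','top18')
to(493,-159.7,105,64)
crop(s,'c26',255,300,335,380,9);crop(t,'c27',330,190,400,245,10)
E
```

```text
t 16.78 pos [ 495.2 -158.7  120.3] F [0.4 0.2 0.2] w 14.1
tool axes (cols)
 [[ 0.02  -0.895  0.445]
 [ 0.009  0.445  0.895]
 [-1.    -0.014  0.017]] q [-0.34  0.41  1.94  0.02  0.77 -1.47]
tool shift [15.2  1.7 -2.2]
yaw 63.59
turn -0.007
```

View pics/c26.png

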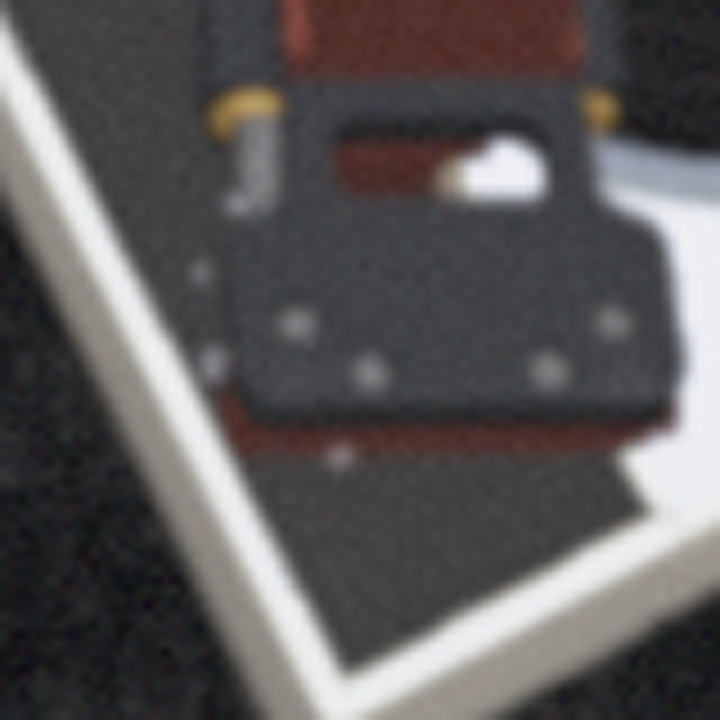

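View pics/c27.png

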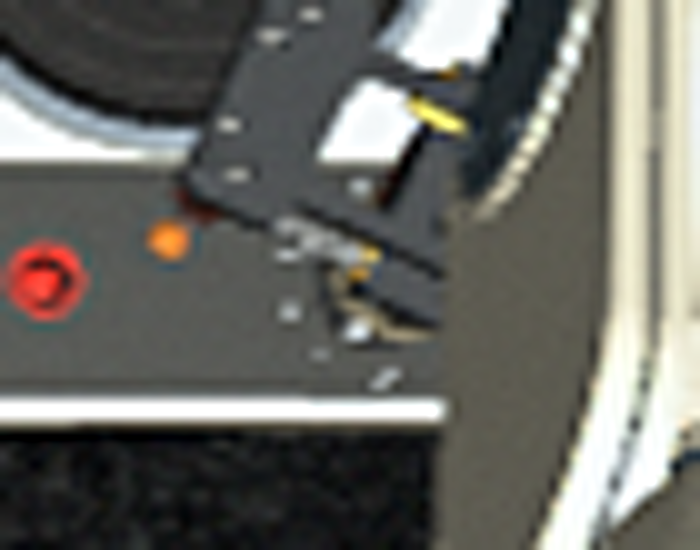

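The gripper hides the knob and shaft from both cameras, with only the skirt edge visible in the top view. I go by force from here, descending to just above the shaft.

>>> {"method": "send_rows", "body": {
  "rows": [
    [5,1.5,-2,0],
    [5,0,0,0],
    [0,0,0,0]
  ]
}}

```text
t: 17.03
ee_pos: [494.1, -159.9, 110.1]
orientation: [-0.862, 1.37, 0.855]
ft_force: [-0.4, 0.2, 0.0]
width: 13.7
```

```bash
python3 - <<'E'
from h import *
to(493,-159.7,105,64)
E
```

```text
t 17.03 pos [ 494.1 -159.9  110.1] F [-0.4  0.2  0. ] w 13.7
tool axes (cols)
 [[ 0.022 -0.894  0.447]
 [ 0.009  0.447  0.894]
 [-1.    -0.015  0.018]] q [-0.35  0.43  1.95  0.02  0.74 -1.47]
tool shift [ 5.1  1.1 -0.4]
yaw 63.45
turn -0.01
```

>>> {"method": "send_rows", "body": {
  "rows": [
    [4,1,-0.5,0],
    [0,0,0,0]
  ]
}}

```text
t: 17.2
ee_pos: [493.0, -160.1, 106.0]
orientation: [-0.861, 1.37, 0.854]
ft_force: [-0.4, -0.2, -0.5]
width: 14.0
```

>>> {"method": "send_rows", "body": {
  "rows": [
    [3,0.5,0,0],
    [0,0,0,0]
  ]
}}

```text
t: 17.37
ee_pos: [492.7, -159.9, 102.9]
orientation: [-0.861, 1.37, 0.853]
ft_force: [-0.1, -0.1, -0.1]
width: 13.8
```

```bash
python3 - <<'E'
from h import *
to(493,-159.7,100,64)
E
```

```text
t 17.37 pos [ 492.7 -159.9  102.9] F [-0.1 -0.1 -0.1] w 13.8
tool axes (cols)
 [[ 0.023 -0.894  0.448]
 [ 0.008  0.448  0.894]
 [-1.    -0.016  0.018]] q [-0.35  0.44  1.96  0.02  0.73 -1.47]
tool shift [ 3.  -0.1  0.3]
yaw 63.37
turn -0.011
```

Already 1.4 mm below the expected contact height with no force, so I continue gently.

>>> {"method": "send_rows", "body": {
  "rows": [
    [3,0,0,0],
    [0,0,0,0]
  ]
}}

```text
t: 17.53
ee_pos: [492.9, -160.1, 99.9]
orientation: [-0.861, 1.37, 0.853]
ft_force: [-0.8, -0.0, -1.4]
width: 13.8
```

>>> {"method": "send_rows", "body": {
  "rows": [
    [3,0,0,0],
    [0,0,0,0]
  ]
}}

```text
t: 17.7
ee_pos: [493.1, -160.1, 96.7]
orientation: [-0.861, 1.369, 0.853]
ft_force: [-0.4, 0.5, -0.6]
width: 13.6
```

>>> {"method": "send_rows", "body": {
  "rows": [
    [3,0,0,0],
    [0,0,0,0]
  ]
}}

```text
t: 17.87
ee_pos: [493.1, -160.0, 93.4]
orientation: [-0.861, 1.369, 0.853]
ft_force: [0.4, 0.1, 0.0]
width: 13.5
```

The knob is sliding onto the shaft without force. I continue to home (about 90.3) and then into the spring.

>>> {"method": "send_rows", "body": {
  "rows": [
    [3,0,0,0],
    [0,0,0,0]
  ]
}}

```text
t: 18.03
ee_pos: [493.4, -160.0, 90.3]
orientation: [-0.862, 1.369, 0.852]
ft_force: [-0.3, -0.9, 0.2]
width: 13.5
```

>>> {"method": "send_rows", "body": {
  "rows": [
    [2,0,0,0],
    [0,0,0,0]
  ]
}}

```text
t: 18.2
ee_pos: [493.6, -160.0, 88.3]
orientation: [-0.862, 1.369, 0.852]
ft_force: [-0.9, -0.1, 4.2]
width: 13.6
```

The spring starts to load (4.2 N) at the expected height. Pressing to about 5 mm travel (about 7.3 N).

>>> {"method": "send_rows", "body": {
  "rows": [
    [2,0,0,0],
    [0,0,0,0]
  ]
}}

```text
t: 18.37
ee_pos: [493.5, -160.1, 86.6]
orientation: [-0.862, 1.369, 0.852]
ft_force: [-1.9, 2.0, 5.8]
width: 14.0
```

>>> {"method": "send_rows", "body": {
  "rows": [
    [1.5,0,0,0],
    [0,0,0,0]
  ]
}}

```text
t: 18.53
ee_pos: [493.6, -160.0, 85.5]
orientation: [-0.862, 1.369, 0.852]
ft_force: [-2.1, -0.1, 6.2]
width: 13.7
```

```bash
python3 - <<'E'
from h import *
st();s=snap('scene','scene19');t=snap('top','top19');st()
crop(s,'c28',255,300,335,380,9);crop(t,'c29',330,190,400,245,10)
E
```

```text
t 18.53 pos [ 493.6 -160.    85.5] F [-2.1 -0.1  6.2] w 13.7
tool axes (cols)
 [[ 0.024 -0.894  0.448]
 [ 0.008  0.449  0.894]
 [-1.    -0.018  0.018]] q [-0.35  0.47  1.96  0.02  0.69 -1.47]
t 18.63 pos [ 493.6 -160.    85.6] F [-2.4 -0.4  5.7] w 13.8
tool axes (cols)
 [[ 0.024 -0.894  0.448]
 [ 0.008  0.449  0.894]
 [-1.    -0.018  0.018]] q [-0.35  0.47  1.96  0.02  0.69 -1.47]
```

View pics/c29.png

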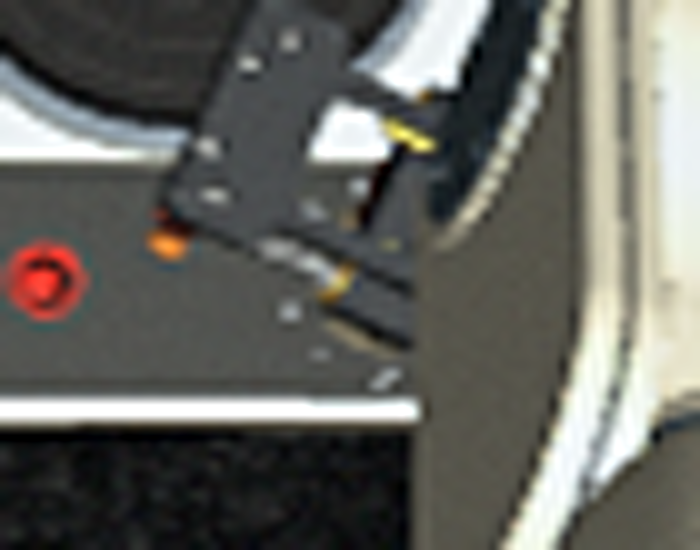

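View pics/c28.png

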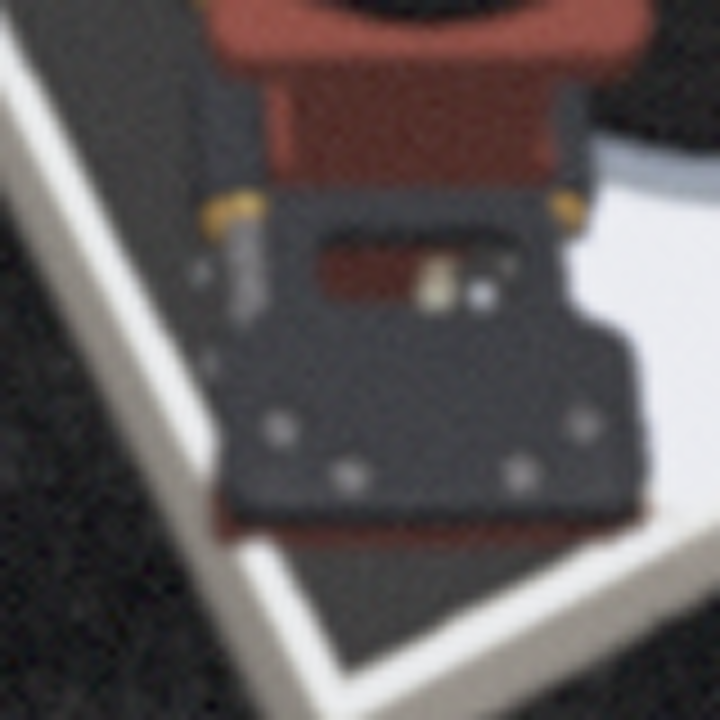

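Height suggests about 4.5 mm travel and force about 3.6 mm, so I press a little more for margin.

>>> {"method": "send_rows", "body": {
  "rows": [
    [2,0,0,0],
    [0,0,0,0]
  ]
}}

```text
t: 18.8
ee_pos: [493.5, -160.0, 84.3]
orientation: [-0.862, 1.369, 0.852]
ft_force: [-1.4, 0.1, 6.8]
width: 13.8
```

```bash
python3 - <<'E'
from h import *
for i in range(5):
    o=ctrl.get_obs();print(o['t'],o['ee_pos'].round(2) if hasattr(o['ee_pos'],'round') else o['ee_pos'],np.round(o['ft_force'],1),np.round(o['moment'],2));snap('scene','scene20')
E
```

```text
18.8 [ 493.55 -160.05   84.29] [-1.4  0.1  6.8] [ 0.12  0.4  -0.02]
18.85 [ 493.59 -160.05   84.44] [-2.3  0.3  7.4] [0.08 0.46 0.04]
18.9 [ 493.56 -160.04   84.42] [-2.9  0.3  7.6] [0.11 0.44 0.  ]
18.95 [ 493.59 -160.02   84.42] [-2.7  0.6  8.1] [0.12 0.39 0.03]
19.0 [ 493.57 -160.04   84.43] [-2.   1.3  6.7] [0.11 0.39 0.03]
```

It is steady at about 7.3 N, which means about 5.2 mm of 6, and the height gives 5.5 mm. One last look at the pin and the surroundings.

```bash
python3 - <<'E'
from h import *
s=load('scene20');crop(s,'c30',130,110,330,340,2.6)
E
```

```text
(no output)
```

View pics/c30.png

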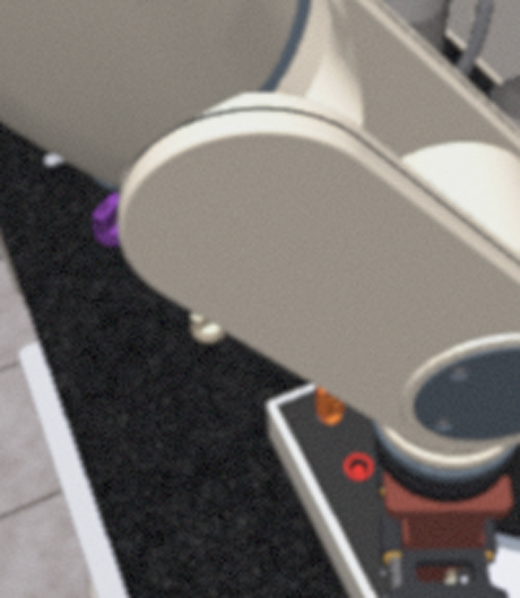

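The pin stands in its socket (crop (328,405)), and the purple and small ivory knobs are where they were. Handing in.

```bash
python3 -c "
from h import *
ctrl.close_job();st()"
```

```text
the job is handed in; nothing more can be done
the job is handed in; nothing more can be done
```

The whole task was carried out and handed in at about 19 s of the 61 s; the interface gave no verdict.

- **Reset:** I pressed the red button with the pin's tip, peaking at about 30 N and well past the 5 N needed. This shifted the pin about 5 mm in the grip.
- **Pin:** I put it back in its socket, seated it with about 29 N and let go. The picture afterwards showed it looking almost the same as at the start, about 1 mm off.
- **Knob:** I took the larger ivory knob, turned it about 128° and slid it onto the D-shaft without resistance. The spring began to load at the expected height.
- **End state:** I am still holding the knob pressed in, with the grip at 13.8 mm. The force was about 7.3 N, which corresponds to about 5.2 mm of the 6 mm travel; the height gave about 5.5 mm. Just before the last press the two had disagreed: 3.6 mm by force and about 4.5 mm by height.

**Not checked directly:**
- The gripper hid the pointer and the mark at the end, so the match rests on the tool angle. The jaws were at 63.4°, putting the pointer at about 153.4° against the mark's measured 154°.
- The last picture shows the pin, the purple knob and the small ivory knob in place. The arm hid the mug, tin, onion, lemon and most of the teaspoon, but I felt no contact with anything on the way.

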